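Stow the pump cassette and lock the access cover

TASK

Lay the orange pump cassette flat and centred on the black pad in the open bay of the grey housing, lengthwise along the pad, and swing the white cover fully shut over it. Then lock the cover with its two black wing studs, in either order: push each one down against its spring, turn it clockwise as far as it goes while it is held down, and let go so that it locks; never force one round that is not pushed in. Do not shift or tip the bottle or the timer.

Things in the scene. Friction and masses are not known exactly. Their poses are not given: they have to be found in the camera images.
- cassette_center (a point): centre (half-way up) of the loose orange pump cassette: block 98 long x 62 wide x 27 mm high (31 over its dial), with two hose nipples that stick out 13 mm at its -x end; x along its length (the block runs from -42 to +56 mm), y across, z up. 0.16 kg; grip it across the 62 mm.
- spare_cassette: the same cassette; origin at the centre of its underside, axes as above
- bay_center (a point): where the centre of the cassette belongs: the point 13.5 mm above the bay floor at the middle of the bay and of the black pad (78 x 122 mm, long along y). Axes are those of the housing. The bay measures 160 mm in x, 140 mm in y, and its floor lies 8 mm above the bench, its rim 52 mm; the cassette's length goes along this y, nipples at either end
- housing: fixed grey box 172 (x) x 186 (y) x 52 mm high; origin on the bench under it, z up; its +x points roughly back to the robot and its +y (hinge side) to the right of the robot. Walls 6 mm, at x -86 and +86, y +90 (hinge side) and -96 mm (latch side); the strip y -96 to -56 mm is a closed latch ledge. Bay centre at (0, 14) mm
- cover_hinge (a point): mid-point of the cover's hinge axis, in the housing frame at (0, 90, 52) mm; fixed to the housing, same axes. The hinge axis runs along x
- cover (a joint): angle of the white cover, rad: 0 shut (flat on the housing), 1.57 upright over the hinge, up to 1.9 leaning outward to housing +y; it starts open at 1.6 to 1.85. The plate is 172 mm (x) by 186 mm (from the hinge) by 5 mm; its stiff hinge keeps it where it is left and takes about 5 N at the free edge to move; to shut it, push from its outer face (the one with the studs, turned to housing +y when open)
- cover_edge (a point): point on the cover's outer face, midway between the two studs and 150 mm from the hinge; moves with the cover; y points from here to the hinge, z out of the outer face, x along the hinge. A good place to push
- near_wing (a point): grip point of the near stud, on its axis, 8 mm below the top of its wing: a black bar 60 mm long (along this point's x), 14 mm thick (y), 29 mm high, on a round flange 42 mm across whose top is 20 mm below this point; z out of the cover. With the cover shut and the stud out it is 39 mm above the cover's outer face. Its axis is 164 mm from the hinge and at housing x = +50 mm (towards the robot); turns and sinks with the stud
- far_wing (a point): the same for the far stud, at housing x = -50 mm
- near_press (a joint): how far the near stud is pushed in, m: 0 out, 0.011 hard stop. Spring 4 N at 0, 12 N at 0.011. It can turn only when it is in by 0.0075 or more; when it has locked, it springs back to about 0.003 and stays there
- far_press (a joint): the same for the far stud
- near_turn (a joint): turn of the near stud, rad, growing clockwise seen from outside the cover (from above when shut): starts at 0 to 0.08 (wing along the hinge axis), stop at 1.45; it locks at about 1.35 when let up there. Light friction, about 0.05 N m
- far_turn (a joint): the same for the far stud
- bottle_1: bystander: small dark dropper bottle, 33 mm across, 102 mm high, origin at its foot; leave it alone
- lab_timer: bystander: white timer with coloured keys lying flat, 66 x 62 x 18 mm, origin under it; leave it alone

How it is judged:
By the outcome, as a careful person would: the job done as asked, in the order asked, and still so for the second after the job is handed in, with the robot touching nothing.
It also fails if it takes over 72 s, if anything falls off the work surface, if the arm or the gripper's body presses on something with over 40 N, if the wrist force passes 120 N, or if a joint passes its speed limit or range.

ROBOT

A 6-joint arm with a two-finger parallel gripper is mounted at the origin on a cart in front of the work surface, level with it; the furniture and walls round the work are solid. World frame = base frame: x ahead of the robot, y to its left, z up, the work surface at z = 0. Lengths are in m, angles in rad, forces in N, time in s.
With the tool pointing down it reaches from about 0.225 to 0.725 m from the base axis. Payload 3.1 kg.
Tool frame: the origin (TCP) lies between the finger pads; the fingertips stand 22 mm ahead of it and the grasp point (between the pads) lies 3 mm ahead of it (finger_overhang is the z of the fingertips in the tool frame, in m); z points along the fingers, y is the direction in which the jaws open and shut (so a half turn about z gives the same grasp; the last joint's range is limited). The gripper opens to 85 mm and grips with 20 to 120 N. Pads are 22 mm wide; open, the fingers measure 114 mm over their backs; the gripper's body (76 mm by 85 mm) begins 54 mm behind the grasp point. The pads swing forward as they close: fully open they stand 13 mm farther back than shut.
Start: joints at [-1.336, 0.048, 0.099, 1.622, 0, 1.443], TCP at [0.186, -0.491, 0.253] pointing down, gripper open.
Joint ranges: [-2.91, 2.91], [-0.99, 1.94], [-1.21, 1.42], [-2.12, 2.29], [-1.49, 1.47], [-3.14, 3.14]. Speed limits (rad/s): [2.79, 2.79, 3.14, 3.14, 3.14, 3.14].

INTERFACE

Orientations are given as a unit quaternion [w, x, y, z].
In Python, from station import read_state, read_camera, camera_model, sign_off, finger_overhang gives the robot as it stands.
- The arm moves only by the tool send_rows, never from a script. Its argument "deltas" is a list of rows, each a list of 3 entries, a list of its own where there are three numbers: the opening, from 0 (shut) to 1 (fully open), then the shift along the tool's x, y, z normalised to -1 to 1, where 1 is 0.08 m, then the turn about the tool's z normalised to -1 to 1, where 1 is 0.5 rad. In form: [[grip, [dx, dy, dz], twist], ...]. A call has 1 to 10 rows; each row is the pose to reach, as a shift and turn from the pose commanded when the call began, along the tool's axes at that moment; what a row does not reach only later rows make up. A row lasts 1/10 s, in which the tool goes at most 50 mm and 8.59 degrees, less where a joint would pass 70% of its speed; a pose out of reach is approached as far as the arm can. A call with a number of a shift or a turn outside -1 to 1 is refused whole. A call with a gripper value outside its range is refused whole. The fingers move at their own pace and stop on an object; "newtons" is the grip in N (left out, the last holds). Time passes only in rows, so rows that repeat a pose let the fingers close. It gives the time, the measured TCP pose, the force and the opening at its end, in the units of the state.
- read_state(): the state, without advancing time (a new reading comes with each control period).
- read_camera(name): name is "scene" or "top" or "wrist"; returns the picture (480x640x3 uint8, red, green, blue); there is no depth.
- camera_model(name): a dict with "vfov" (degrees; the focal length in pixels is half the picture's height over the tangent of half this angle, whatever the lens; pixels are square), "cx", "cy" (the principal point, pixels), "R" (3x3) and "t" (3): a world point X has camera coordinates R X + t. Camera axes: x right, y down, z forward; pixel columns grow to the right and rows downward; lengths in m; the calibration is good to about 2 mm. A picture is of the moment at which its call begins: read the wrist's pose just before it. camera_model takes no time and is no camera call; for the wrist camera it gives the pose at the moment of the call.
- sign_off(): hands the job in, once; it reports no verdict.
The state is a dict: "clock": time; "q": joint angles; "joint_vel": joint speeds; "joint_efforts": joint torques, N m; "eef_pos": TCP position; "eef_rot": TCP orientation; "contact_force": force on the tool from outside, world axes, zero at the start; "ft_torque": the same for the moment, N m; "grip_width": finger opening in m.
Only numpy, scipy, OpenCV 4.12 (cv2) and the standard library are available. Lean on these libraries where they do the work, as an engineer would, in place of code of your own. Each camera call takes 0.05 s, during which the arm holds its last target. There are 200 camera calls.

## Working session

There is one attempt and no reset: what is moved stays moved. The work goes in short steps, Python scripts to look and compute and a tool call to move; the robot and the scene stay as the last step left them, time stands still between calls to the robot, and variables do not carry over. Pictures are saved under pics/ and viewed, about 8 in all and at most 12, crops included, and the job is handed in when it is done.

Besides the shell and the picture viewer there is one more tool, called after "Call:" as name(argument=value, ...) on one line, values as JSON. send_rows: Moves the arm, as the interface text tells. Scaled input: -1 to 1 covers 0.08 m each way for a shift and 0.5 rad each way for a turn. Its arguments: {"type":"object","properties":{"deltas":{"type":"array","items":{"type":"array"}},"newtons":{"type":"number"}},"required":["deltas"]}

```bash
ls; mkdir -p pics
python3 - <<'E'
from station import *
import cv2,numpy as np
print(read_state()); print(finger_overhang)
for n in ("scene","top"):
    im=read_camera(n); m=camera_model(n); print(n,m)
    cv2.imwrite(f"pics/{n}0.png",im[:,:,::-1])
E
```

```text
pics
{'clock': 0.0, 'q': array([-1.33582128e+00,  4.87588991e-02,  9.75963037e-02,  1.62200597e+00,
        6.63574725e-06,  1.44300002e+00]), 'joint_vel': array([-0.00029198, -0.0007921 ,  0.00156732,  0.00016214, -0.00125222,
        0.00151528]), 'joint_efforts': array([-9.35410353e-04, -3.38781381e+01,  3.20014822e+01,  2.02746503e-02,
       -2.68289632e-04, -1.59183429e-06]), 'eef_pos': array([ 0.18616521, -0.49028477,  0.2521121 ]), 'eef_rot': array([-1.18459464e-03,  9.83593980e-01,  1.80392561e-01, -6.02198826e-05]), 'contact_force': array([ 0.54955622,  0.52074664, -0.69421489]), 'ft_torque': array([-0.01700718, -0.00890685, -0.0406545 ]), 'grip_width': 0.08550738650787565}
0.022
scene {'vfov': 42.205797544637164, 'cx': 298.06880683399567, 'cy': 248.52553498149038, 'R': array([[-0.573452  , -0.81923503,  0.00260367],
       [-0.32859747,  0.22709958, -0.91676032],
       [ 0.75045087, -0.52657359, -0.39942926]]), 't': array([0.23648793, 0.28646515, 0.89881693])}
top {'vfov': 42.73795152381925, 'cx': 326.778558422324, 'cy': 243.03237167750692, 'R': array([[-6.01055563e-03, -9.99981608e-01,  8.10366845e-04],
       [-9.94403909e-01,  5.89155040e-03, -1.05480588e-01],
       [ 1.05473874e-01, -1.43982890e-03, -9.94421032e-01]]), 't': array([-0.06161961,  0.51975409,  1.14372544])}
```

View pics/top0.png

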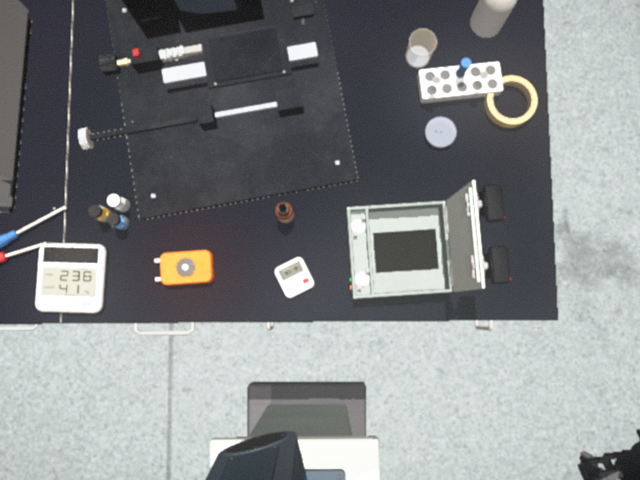

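View pics/scene0.png

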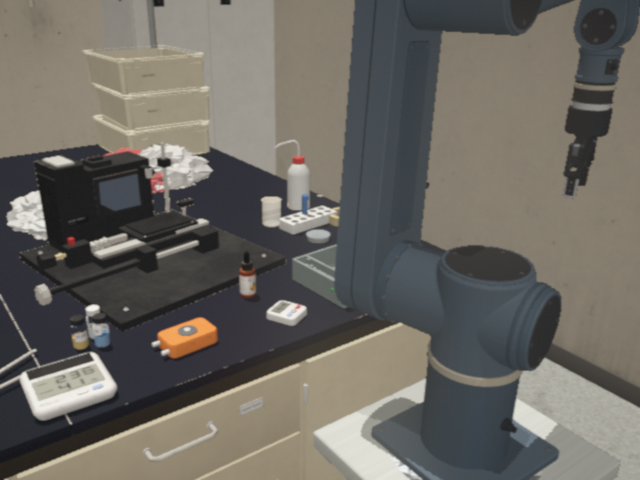

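Top view: cassette at about (186,268) with its nipples to the left, bay pad around (407,251), and the open cover to the right at x≈460–485. The bottle is at (285,212) and the timer at (294,278). I'll enlarge for measuring.

Run:
```python
import cv2,numpy as np
im=cv2.imread("pics/top0.png")
a=cv2.resize(im[235:305,145:225],None,fx=5,fy=5,interpolation=cv2.INTER_CUBIC)
b=cv2.resize(im[170:310,335:520],None,fx=4,fy=4,interpolation=cv2.INTER_CUBIC)
cv2.imwrite("pics/b.png",b)
h=cv2.cvtColor(im,cv2.COLOR_BGR2HSV); m=cv2.inRange(h,(5,150,120),(25,255,255)); m[:, :145]=0;m[:,225:]=0;m[:235]=0;m[305:]=0
m=cv2.morphologyEx(m,cv2.MORPH_OPEN,np.ones((9,9)))
c=max(cv2.findContours(m,0,2)[0],key=cv2.contourArea);print(cv2.minAreaRect(c))
g=im[225:280,365:445].max(2)<45
n,l,s,ce=cv2.connectedComponentsWithStats(g.astype(np.uint8));i=1+s[1:,4].argmax()
c=cv2.findContours((l==i).astype(np.uint8),0,2)[0][0]; r=cv2.minAreaRect(c);print(r,cv2.boxPoints(r)+[365,225],s[i])
```

```text
((205.0, 272.0), (20.0, 14.0), 90.0)Traceback (most recent call last):
  File "<stdin>", line 10, in <module>
ValueError: attempt to get argmax of an empty sequence
```

View pics/b.png

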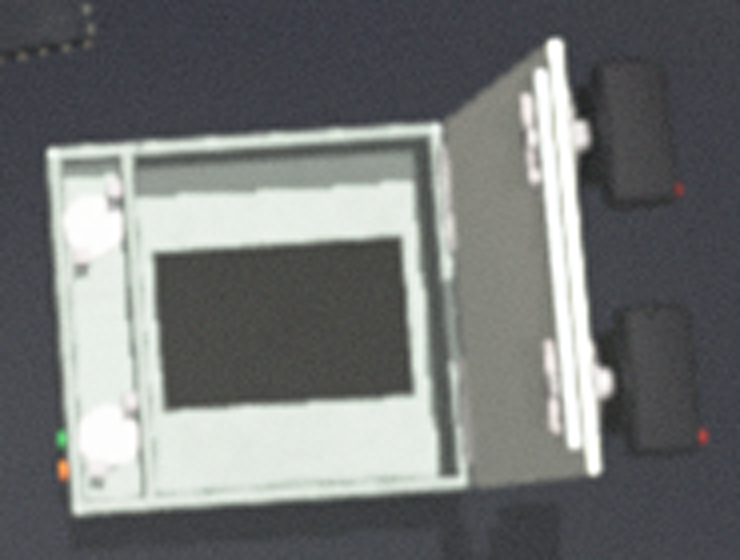

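The enlarged crop gives rim corners at (50,150), (438,125), (467,487), (75,513), pad corners at (155,255), (402,238), (414,393), (165,408), and the cover's free edge from (555,42) to (595,472).

```bash
cat > h.py <<'E'
import numpy as np,cv2
from station import *
from scipy.spatial.transform import Rotation as Ro
def K(m,):
    f=240/np.tan(np.radians(m["vfov"]/2)); return f
def back(m,uv,z):
    uv=np.atleast_2d(uv).astype(float);f=K(m)
    d=np.c_[(uv[:,0]-m["cx"])/f,(uv[:,1]-m["cy"])/f,np.ones(len(uv))]@m["R"]
    c=-m["R"].T@m["t"]; return c+d*((z-c[2])/d[:,2])[:,None]
def proj(m,X):
    X=np.atleast_2d(X)@m["R"].T+m["t"]; return X[:,:2]/X[:,2:]*K(m)+[m["cx"],m["cy"]]
def to_tool(p_world,s=None):
    s=s or read_state(); w,x,y,z=s["eef_rot"]; return Ro.from_quat([x,y,z,w]).inv().apply(np.asarray(p_world)-s["eef_pos"])
E
python3 - <<'E'
from h import *
np.set_printoptions(precision=4,suppress=True)
m=camera_model("top"); o=np.array([335,170])
rim=back(m,np.array([(50,150),(438,125),(467,487),(75,513)])/4+o,.052)
pad=back(m,np.array([(155,255),(402,238),(414,393),(165,408)])/4+o,.008)
print(rim,rim.mean(0),[np.linalg.norm(rim[i]-rim[i-1]) for i in range(4)])
print(pad,pad.mean(0),[np.linalg.norm(pad[i]-pad[i-1]) for i in range(4)])
# order: far-left(latch), far-right(hinge), near-right, near-left ; housing y dir = latch->hinge
v=(rim[1]-rim[0])+(rim[2]-rim[3]); print("yaw of y", np.arctan2(v[1],v[0]))
im=cv2.imread("pics/top0.png"); h=cv2.cvtColor(im,cv2.COLOR_BGR2HSV)
k=((h[...,1]>150)&(h[...,2]>100)&(h[...,0]<30)).astype(np.uint8);k[:,:140]=0;k[:,230:]=0;k[:235]=0;k[305:]=0
k=cv2.morphologyEx(k,cv2.MORPH_CLOSE,np.ones((15,15)));k=cv2.morphologyEx(k,cv2.MORPH_OPEN,np.ones((9,9)))
c=max(cv2.findContours(k,0,2)[0],key=cv2.contourArea);r=cv2.minAreaRect(c);print(r)
B=back(m,cv2.boxPoints(r),.024);print(B,B.mean(0),[np.linalg.norm(B[i]-B[i-1]) for i in range(4)])
# cover angle
yh=v/np.linalg.norm(v); hinge=(rim[1]+rim[2])/2; L=.186
e=(np.array([(555,42),(595,472)])/4+o).mean(0)
for t in (1.55,1.6,1.65,1.7,1.75,1.8,1.85):
    p=hinge-yh*L*np.cos(t)+[0,0,L*np.sin(t)]; print(t,proj(m,p)-e)
print(read_state()["eef_rot"])
E
```

```text
[[ 0.5838 -0.1041  0.052 ]
 [ 0.5946 -0.2869  0.052 ]
 [ 0.4246 -0.2958  0.052 ]
 [ 0.4137 -0.114   0.052 ]] [ 0.5041 -0.2002  0.052 ] [np.float64(0.17038189507420098), np.float64(0.18310967939209194), np.float64(0.17025002038739098), np.float64(0.18215146523054904)]
[[ 0.5391 -0.1562  0.008 ]
 [ 0.5467 -0.2765  0.008 ]
 [ 0.4711 -0.2804  0.008 ]
 [ 0.4646 -0.16    0.008 ]] [ 0.5054 -0.2183  0.008 ] [np.float64(0.07454913683979379), np.float64(0.12054762640171368), np.float64(0.07563991220237225), np.float64(0.12063713630585453)]
yaw of y -1.5112172074489585
((186.5, 267.0), (34.0, 53.0), 90.0)
[[0.5082 0.2543 0.024 ]
 [0.5076 0.153  0.024 ]
 [0.4427 0.1521 0.024 ]
 [0.4433 0.2528 0.024 ]] [0.4755 0.2031 0.024 ] [np.float64(0.0649564076413319), np.float64(0.10134721569221739), np.float64(0.0649467297687531), np.float64(0.10075574509396304)]
1.55 [[-9.677   0.1392]]
1.6 [[-3.7729 -0.2434]]
1.65 [[ 2.0469 -0.5895]]
1.7 [[ 7.7597 -0.898 ]]
1.75 [[13.3434 -1.1676]]
1.8 [[18.7769 -1.3975]]
1.85 [[24.0398 -1.5871]]
[-0.0011  0.9836  0.1804 -0.0001]
```

```bash
cat >> h.py <<'E'
def plan(p0,yaw0,p1,yaw1,n):
    "n equal calls: tool-frame units (dx,dy,dz,twist) for a down-pointing tool; tool x at yaw"
    p0,p1=map(np.asarray,(p0,p1)); d=(p1-p0)/n; a=(yaw1-yaw0)/n
    for i in range(n):
        y=yaw0+a*i; c,s=np.cos(y),np.sin(y)
        print(np.round(np.array([c*d[0]+s*d[1],s*d[0]-c*d[1],-d[2]])/.08,3).tolist(),round(-a/.5,3))
def pose():
    s=read_state();w,x,y,z=s["eef_rot"];R=Ro.from_quat([x,y,z,w]).as_matrix()
    return s["eef_pos"],np.arctan2(R[1,0],R[0,0]),R
E
python3 - <<'E'
from h import *
plan([.186,-.491,.253],.363,[.4755,.203,.20],1.571,10)
E
```

```text
[0.646, -0.682, 0.066] -0.242
[0.724, -0.6, 0.066] -0.242
[0.791, -0.508, 0.066] -0.242
[0.846, -0.409, 0.066] -0.242
[0.889, -0.304, 0.066] -0.242
[0.92, -0.195, 0.066] -0.242
[0.936, -0.082, 0.066] -0.242
[0.939, 0.031, 0.066] -0.242
[0.929, 0.144, 0.066] -0.242
[0.905, 0.255, 0.066] -0.242
```

Call:
send_rows(deltas=[[1, [0.323, -0.341, 0.033], -0.121], [1, [0.646, -0.682, 0.066], -0.242], [1, [0.646, -0.682, 0.066], -0.242]])

```text
clock: 0.4
eef_pos: [0.2161, -0.4175, 0.2469]
eef_rot: [-0.002, 0.97, 0.241, 0.0]
contact_force: [-0.0, -0.3, -0.0]
grip_width: 0.0853
```

Call:
send_rows(deltas=[[1, [0.362, -0.3, 0.033], -0.121], [1, [0.724, -0.6, 0.066], -0.242]])

```text
clock: 0.6
eef_pos: [0.2442, -0.3518, 0.2421]
eef_rot: [-0.0, 0.955, 0.298, -0.0]
contact_force: [0.5, -0.5, -0.2]
grip_width: 0.0854
```

Call:
send_rows(deltas=[[1, [0.395, -0.254, 0.033], -0.121], [1, [0.791, -0.508, 0.066], -0.242]])

```text
clock: 0.8
eef_pos: [0.2734, -0.2819, 0.2371]
eef_rot: [0.0, 0.935, 0.355, -0.0]
contact_force: [0.5, 0.9, 0.4]
grip_width: 0.0852
```

Call:
send_rows(deltas=[[1, [0.423, -0.205, 0.033], -0.121], [1, [0.846, -0.409, 0.066], -0.242]])

```text
clock: 1.0
eef_pos: [0.3024, -0.2124, 0.2319]
eef_rot: [0.0, 0.911, 0.411, -0.0]
contact_force: [0.4, 0.3, 0.2]
grip_width: 0.0847
```

Call:
send_rows(deltas=[[1, [0.445, -0.152, 0.033], -0.121], [1, [0.889, -0.304, 0.066], -0.242]])

```text
clock: 1.2
eef_pos: [0.3314, -0.143, 0.2268]
eef_rot: [0.0, 0.885, 0.466, 0.0]
contact_force: [0.4, -0.6, 0.8]
grip_width: 0.0854
```

Call:
send_rows(deltas=[[1, [0.46, -0.098, 0.033], -0.121], [1, [0.92, -0.195, 0.066], -0.242]])

```text
clock: 1.4
eef_pos: [0.3604, -0.0734, 0.2215]
eef_rot: [0.0, 0.855, 0.519, 0.0]
contact_force: [0.2, 0.6, -0.5]
grip_width: 0.0851
```

Call:
send_rows(deltas=[[1, [0.468, -0.041, 0.033], -0.121], [1, [0.936, -0.082, 0.066], -0.242]])

```text
clock: 1.6
eef_pos: [0.3895, -0.0039, 0.2162]
eef_rot: [0.0, 0.822, 0.569, 0.0]
contact_force: [0.9, -0.5, -0.6]
grip_width: 0.0852
```

Call:
send_rows(deltas=[[1, [0.47, 0.015, 0.033], -0.121], [1, [0.939, 0.031, 0.066], -0.242]])

```text
clock: 1.8
eef_pos: [0.4184, 0.0656, 0.2108]
eef_rot: [0.0, 0.786, 0.618, 0.0]
contact_force: [1.3, -1.0, 0.9]
grip_width: 0.0856
```

Call:
send_rows(deltas=[[1, [0.465, 0.072, 0.033], -0.121], [1, [0.929, 0.144, 0.066], -0.242]])

```text
clock: 2.0
eef_pos: [0.4473, 0.1352, 0.2054]
eef_rot: [0.0, 0.747, 0.665, -0.0]
contact_force: [0.7, -1.1, 0.7]
grip_width: 0.0851
```

Call:
send_rows(deltas=[[1, [0.453, 0.128, 0.033], -0.121], [1, [0.905, 0.255, 0.066], -0.242], [1, [0.905, 0.255, 0.066], -0.242], [1, [0.905, 0.255, 0.066], -0.242]])

```text
clock: 2.4
eef_pos: [0.4753, 0.2034, 0.1996]
eef_rot: [-0.0, 0.706, 0.708, -0.001]
contact_force: [-0.6, -0.8, 0.0]
grip_width: 0.0855
```

Run:
```python
from h import *
p,y,R=pose();print(p,y,read_state()["clock"]);m=camera_model("wrist");print(m)
im=read_camera("wrist");cv2.imwrite("pics/w1.png",im[:,:,::-1])
```

```text
[0.47533532 0.20344413 0.19963093] 1.573336692741166 2.4
{'vfov': 69.03936888559541, 'cx': 318.6116704670679, 'cy': 246.18853948836573, 'R': array([[ 9.99995316e-01,  2.74352471e-03, -1.35709734e-03],
       [ 3.03304070e-03, -9.47798508e-01,  3.18855437e-01],
       [-4.11467059e-04, -3.18858060e-01, -9.47802389e-01]]), 't': array([-0.47562298,  0.1667534 ,  0.39270954])}
```

View pics/w1.png

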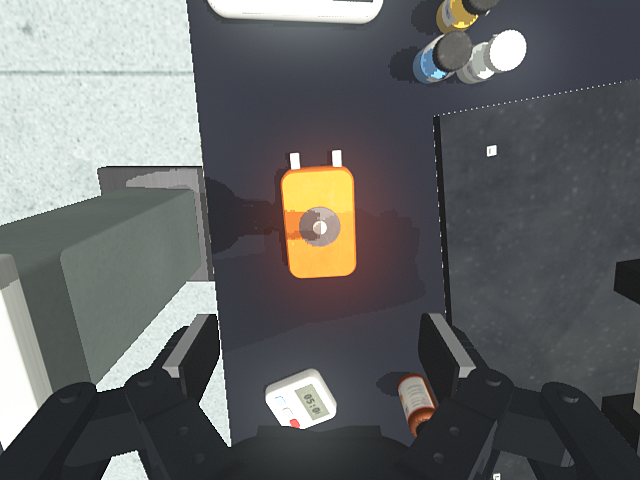

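Wrist view: the cassette's top face runs from the left edge (281,175)–(289,277) to the right edge (353,170)–(356,272), with the nipples at (294,160) and (337,157). Dial centre is (320,227).

Run:
```python
from h import *
np.set_printoptions(precision=4,suppress=True)
m=camera_model("wrist");print(-m["R"].T@m["t"])
L=back(m,[(281,178),(288,270)],.027);Rr=back(m,[(353.5,175),(356,265)],.027)
print(L,Rr); 
for a in (L,Rr): v=a[0]-a[1];print(np.arctan2(v[1],v[0]))
print("ends",back(m,[(318,169),(322,277)],.027),"dial",back(m,[(320,227)],.031),"nip",back(m,[(294,152),(337,150)],.0135))
im=cv2.imread("pics/w1.png");h=cv2.cvtColor(im,cv2.COLOR_BGR2HSV)
k=((h[...,1]>130)&(h[...,2]>120)&(h[...,0]<30)).astype(np.uint8);k[:,:250]=0;k[:,390:]=0;k[:140]=0;k[300:]=0
k=cv2.morphologyEx(k,cv2.MORPH_CLOSE,np.ones((25,25)));k=cv2.morphologyEx(k,cv2.MORPH_OPEN,np.ones((25,25)))
c=max(cv2.findContours(k,0,2)[0],key=cv2.contourArea);c=back(m,c[:,0],.027)[:,:2].astype(np.float32)
r=cv2.minAreaRect(c*1000);print(r)
```

```text
[0.4752 0.2839 0.3188]
[[0.4439 0.2453 0.027 ]
 [0.4475 0.1631 0.027 ]] [[0.5038 0.2479 0.027 ]
 [0.5088 0.168  0.027 ]]
1.6148816448739067
1.6323180704545466
ends [[0.4745 0.2527 0.027 ]
 [0.4783 0.1562 0.027 ]] dial [[0.4763 0.2044 0.031 ]] nip [[0.4542 0.2653 0.0135]
 [0.4905 0.267  0.0135]]
((474.15899658203125, 236.71566772460938), (60.418643951416016, 36.73993682861328), 0.10193977504968643)
```

Call:
send_rows(deltas=[[1, [0.014, 0.012, 0.4], -0.1], [1, [0.014, 0.012, 0.9], -0.1], [1, [0.014, 0.012, 0.9], -0.1]])

```text
clock: 2.75
eef_pos: [0.4706, 0.2015, 0.1216]
eef_rot: [-0.004, 0.689, 0.724, -0.006]
contact_force: [-2.1, 0.2, -0.9]
grip_width: 0.0852
```

Call:
send_rows(deltas=[[1, [0, 0, 0.5], 0], [1, [0, 0, 0.9], 0], [1, [0, 0, 0.9], 0]])

```text
clock: 3.05
eef_pos: [0.4732, 0.2026, 0.0537]
eef_rot: [-0.002, 0.689, 0.725, -0.003]
contact_force: [-0.3, 0.1, -0.6]
grip_width: 0.0853
```

Call:
send_rows(deltas=[[1, [0, 0, 0.25], 0], [1, [0, 0, 0.45], 0], [1, [0, 0, 0.45], 0], [1, [0, 0, 0.45], 0]])

```text
clock: 3.45
eef_pos: [0.4778, 0.2045, 0.0231]
eef_rot: [0.001, 0.689, 0.725, 0.001]
contact_force: [0.6, 0.5, 0.4]
grip_width: 0.0854
```

Call:
send_rows(deltas=[[0.5, [0, 0, 0], 0], [0.5, [0, 0, 0], 0], [0.5, [0, 0, 0], 0], [0.5, [0, 0, 0], 0], [0.5, [0, 0, 0], 0], [0.5, [0, 0, 0], 0]], newtons=40)

```text
clock: 4.05
eef_pos: [0.4778, 0.2049, 0.0228]
eef_rot: [0.001, 0.688, 0.725, 0.001]
contact_force: [-1.2, -0.8, 6.6]
grip_width: 0.0613
```

Run:
```python
from h import *
p,y,R=pose();s=read_state();print(p,y,s["grip_width"],s["contact_force"])
im=read_camera("wrist");cv2.imwrite("pics/w2.png",cv2.resize(im[:,:,::-1],(480,360)))
```

```text
[0.47777793 0.20485205 0.0228345 ] 1.6228030983184876 0.06128339281647251 [-1.20948299 -0.78667284  6.57299053]
```

View pics/w2.png

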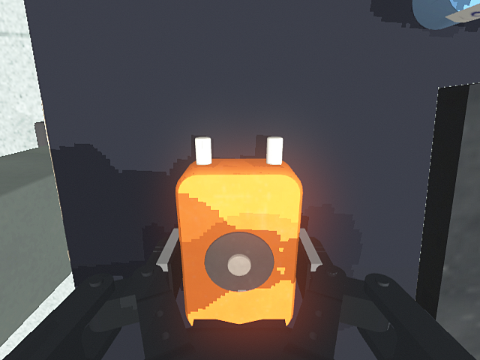

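Call:
send_rows(deltas=[[0.5, [0, 0, -0.4], 0], [0.5, [0, 0, -1], 0], [0.5, [0, 0, -1], 0]])

```text
clock: 4.4
eef_pos: [0.4811, 0.2059, 0.1081]
eef_rot: [0.003, 0.688, 0.725, 0.006]
contact_force: [1.1, 0.3, -1.7]
grip_width: 0.0615
```

Call:
send_rows(deltas=[[0.5, [0, 0, -0.5], 0], [0.5, [0, 0, -1], 0], [0.5, [0, 0, -1], 0]])

```text
clock: 4.7
eef_pos: [0.4797, 0.2055, 0.1871]
eef_rot: [0.003, 0.688, 0.725, 0.005]
contact_force: [0.7, 0.2, -1.2]
grip_width: 0.0613
```

Call:
send_rows(deltas=[[0.5, [-0.3, 0.005, 0], 0], [0.5, [-0.897, 0.011, 0], 0], [0.5, [-0.897, 0.011, 0], 0]])

```text
clock: 5.0
eef_pos: [0.4808, 0.1285, 0.1794]
eef_rot: [0.001, 0.69, 0.723, -0.002]
contact_force: [-0.3, 0.2, -1.8]
grip_width: 0.0608
```

Call:
send_rows(deltas=[[0.5, [-0.45, 0.005, 0], 0], [0.5, [-0.897, 0.011, 0], 0]])

```text
clock: 5.2
eef_pos: [0.4849, 0.0609, 0.1793]
eef_rot: [-0.001, 0.688, 0.726, -0.0]
contact_force: [0.5, -0.2, -1.9]
grip_width: 0.0611
```

Call:
send_rows(deltas=[[0.5, [-0.45, 0.005, 0], 0], [0.5, [-0.897, 0.011, 0], 0]])

```text
clock: 5.4
eef_pos: [0.4896, -0.0113, 0.1793]
eef_rot: [-0.001, 0.688, 0.725, -0.0]
contact_force: [1.2, 0.3, -2.4]
grip_width: 0.0608
```

Call:
send_rows(deltas=[[0.5, [-0.45, 0.005, 0], 0], [0.5, [-0.897, 0.011, 0], 0]])

```text
clock: 5.6
eef_pos: [0.4942, -0.0829, 0.1793]
eef_rot: [-0.001, 0.688, 0.725, -0.0]
contact_force: [0.7, 0.1, -1.8]
grip_width: 0.0611
```

Call:
send_rows(deltas=[[0.5, [-0.45, 0.005, 0], 0], [0.5, [-0.897, 0.011, 0], 0]])

```text
clock: 5.8
eef_pos: [0.4989, -0.1546, 0.1792]
eef_rot: [-0.001, 0.688, 0.725, -0.0]
contact_force: [1.1, 0.5, -1.8]
grip_width: 0.0614
```

Call:
send_rows(deltas=[[0.5, [-0.45, 0.005, 0], 0], [0.5, [-0.75, 0.011, 0], 0], [0.5, [-0.897, 0.011, 0], -0.016], [0.5, [-0.897, 0.011, 0], -0.016]])

```text
clock: 6.2
eef_pos: [0.5036, -0.2259, 0.1794]
eef_rot: [-0.001, 0.686, 0.727, -0.0]
contact_force: [-0.4, 0.9, -1.1]
grip_width: 0.0615
```

Call:
send_rows(deltas=[[0.5, [0, 0, 0.5], 0], [0.5, [0, 0, 0.9], 0], [0.5, [0, 0, 0.9], 0], [0.5, [0, 0, 0.9], 0]])

```text
clock: 6.6
eef_pos: [0.5033, -0.2235, 0.108]
eef_rot: [-0.001, 0.685, 0.729, -0.0]
contact_force: [0.5, -0.8, -1.4]
grip_width: 0.0613
```

Run:
```python
from h import *
p,y,R=pose();s=read_state();print(p,y,s["grip_width"],s["contact_force"])
im=read_camera("wrist");cv2.imwrite("pics/w3.png",im[:,:,::-1]);print(camera_model("wrist"))
```

```text
[ 0.50332905 -0.22347654  0.10803945] 1.632405050164195 0.06133257507700561 [ 0.54534441 -0.79569249 -1.43925414]
{'vfov': 69.03936888559541, 'cx': 318.6116704670679, 'cy': 246.18853948836573, 'R': array([[ 0.99810742,  0.06147629,  0.00150017],
       [ 0.0578063 , -0.94628567,  0.31812239],
       [ 0.02097657, -0.3174336 , -0.94804847]]), 't': array([-0.48997205, -0.23751512,  0.16072408])}
```

View pics/w3.png

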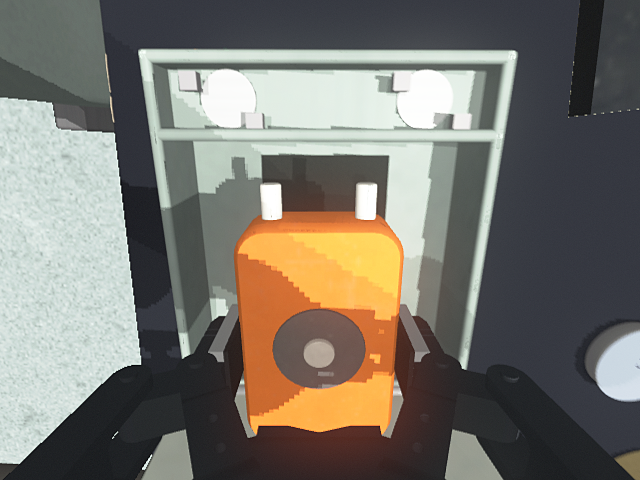

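Wrist hover view: the pad's latch-end edge runs from (263,155) to (388,157), the rim corners on the latch side are (140,52) and (516,53), and the cassette's nipples are at (270,185) and (366,185). It looks centred.

Run:
```python
from h import *
np.set_printoptions(precision=4,suppress=True)
m=camera_model("wrist")
P=back(m,[(263,155),(388.5,157)],.008);Q=back(m,[(139,52),(517,53)],.052)
# tool-down cassette measures: nipples tip, dial
p,y,R=pose()
N=back(m,[(270,183),(366.5,183)],p[2]-.0228+.0165);D=back(m,[(319.5,350)],p[2]-.0228+.031)
print(P,np.linalg.norm(P[1]-P[0]));print(Q,np.linalg.norm(Q[1]-Q[0]));print(N,D)
for E,L,off in((P,.122/2,0),(Q,.096+.014,0)):
    d=E[1]-E[0];a=np.arctan2(d[1],d[0]);yh=np.array([np.sin(a),-np.cos(a)]);print("yaw y",np.arctan2(yh[1],yh[0]),"bay",E.mean(0)[:2]+yh*L)
print("tool frame nip,dial:",(np.vstack([N,D])-p)@R)
```

```text
[[ 0.4666 -0.1607  0.008 ]
 [ 0.5436 -0.1572  0.008 ]] 0.07705450817586766
[[ 0.417  -0.1158  0.052 ]
 [ 0.5869 -0.1056  0.052 ]] 0.17018670254452586
[[ 0.4834 -0.1629  0.1035]
 [ 0.5178 -0.1607  0.1035]] [[ 0.5047 -0.2212  0.118 ]]
yaw y -1.5248523227565742 bay [ 0.5079 -0.2199]
yaw y -1.511355771536098 bay [ 0.5085 -0.2205]
tool frame nip,dial: [[ 0.0628 -0.0174  0.0063]
 [ 0.0628  0.017   0.0063]
 [ 0.0032  0.0003 -0.0082]]
```

Call:
send_rows(deltas=[[0.5, [-0.03, 0.025, 0.2], 0], [0.5, [-0.06, 0.05, 0.4], 0], [0.5, [-0.06, 0.05, 0.4], 0], [0.5, [-0.06, 0.05, 0.4], 0], [0.5, [-0.06, 0.05, 0.4], 0]])

```text
clock: 7.15
eef_pos: [0.5094, -0.2303, 0.0788]
eef_rot: [0.002, 0.685, 0.728, 0.0]
contact_force: [0.1, 0.2, -1.0]
grip_width: 0.0611
```

Run:
```python
from h import *
p,y,R=pose();s=read_state();print(p,y,s["contact_force"])
```

```text
[ 0.50943534 -0.23031105  0.07881102] 1.6310242228063012 [ 0.10937957  0.23184162 -0.98879907]
```

Call:
send_rows(deltas=[[0.5, [0.03, -0.015, 0.15], 0], [0.5, [0.03, -0.015, 0.3], 0], [0.5, [0.03, -0.015, 0.4], 0], [0.5, [0.03, -0.015, 0.5], 0], [0.5, [0.03, -0.015, 0.55], 0], [0.5, [0.03, -0.015, 0.58], 0], [0.5, [0.03, -0.015, 0.58], 0], [0.5, [0.03, -0.015, 0.58], 0]])

```text
clock: 7.95
eef_pos: [0.5068, -0.2274, 0.0309]
eef_rot: [-0.0, 0.686, 0.728, -0.0]
contact_force: [-3.9, 2.5, 5.0]
grip_width: 0.0611
```

Run:
```python
from h import *
p,y,R=pose();s=read_state();print(p,y,s["contact_force"])
```

```text
[ 0.5067549  -0.22743064  0.03093367] 1.6309036795315635 [-3.88806502  2.45777752  4.97980099]
```

Call:
send_rows(deltas=[[0.95, [0, 0, 0], 0], [0.95, [0, 0, 0], 0], [0.95, [0, 0, 0], 0], [0.95, [0, 0, -0.3], 0], [0.95, [0, 0, -0.6], 0], [0.95, [0, 0, -1], 0], [0.95, [0, 0, -1], 0]])

```text
clock: 8.65
eef_pos: [0.5101, -0.2294, 0.1156]
eef_rot: [0.005, 0.686, 0.728, 0.001]
contact_force: [0.6, -0.4, 1.1]
grip_width: 0.0809
```

Call:
send_rows(deltas=[[0.95, [0, 0, -0.5], 0], [0.95, [0, 0, -1], 0], [0.95, [0, 0, -1], 0], [0.95, [0, 0, -1], 0]])

```text
clock: 9.05
eef_pos: [0.5078, -0.228, 0.1912]
eef_rot: [0.002, 0.686, 0.728, 0.0]
contact_force: [0.7, 0.4, 0.0]
grip_width: 0.081
```

Run:
```python
from h import *
p,y,R=pose();s=read_state();print(p,y,s["contact_force"],s["grip_width"],s["q"])
im=read_camera("wrist");cv2.imwrite("pics/w4.png",im[:,:,::-1])
```

```text
[ 0.50775886 -0.22802687  0.19118302] 1.6308060167673641 [0.70349739 0.37323431 0.03161601] 0.0810115337804524 [-5.42574899e-01  1.21357700e-01  5.40079187e-02  1.50028308e+00
 -1.62530003e-06  9.68209398e-01]
```

View pics/w4.png

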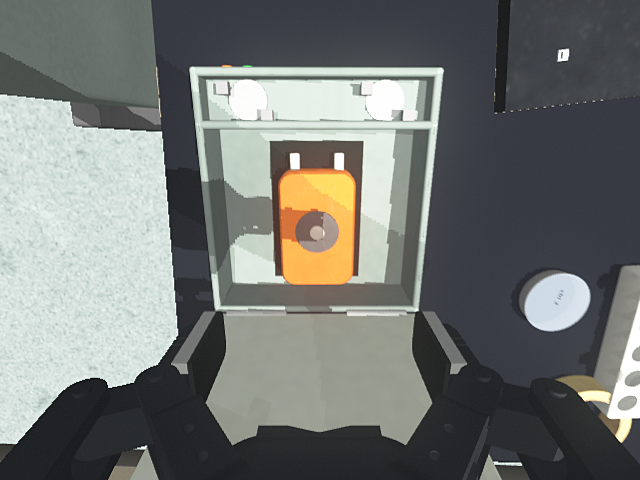

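Wrist view after release: the pad spans rows 141–276 and cols 271–363 at the top. The nipple tips are at (295,153) and (339,153), and the block's top face is about (278..354, 170..285).

Run:
```python
from h import *
np.set_printoptions(precision=4,suppress=True)
m=camera_model("wrist")
pad=back(m,[(271,141),(363,141),(275,276),(359,276)],.008)
N=back(m,[(295,153),(339,153)],.0245);S=back(m,[(279,190),(281,270)],.035);T=back(m,[(354,190),(354.5,270)],.035);E=back(m,[(317,169),(318,285)],.035)
print("pad",pad,pad.mean(0));print("nip",N,"sides",S,T,"ends",E, "mid",(S.mean(0)+T.mean(0))/2)
yh=np.array([.06,-.998]);xh=np.array([-.998,-.06])
o=np.array([.5075,-.2195])
for n,a in(("pad",pad),("nip",N),("S",S),("T",T),("E",E)): print(n,(a[:,:2]-o)@np.c_[xh,yh])
```

```text
pad [[ 0.4634 -0.1582  0.008 ]
 [ 0.5391 -0.1536  0.008 ]
 [ 0.4691 -0.2789  0.008 ]
 [ 0.5475 -0.2742  0.008 ]] [ 0.5048 -0.2162  0.008 ]
nip [[ 0.4845 -0.1655  0.0245]
 [ 0.5191 -0.1634  0.0245]] sides [[ 0.4737 -0.1936  0.035 ]
 [ 0.477  -0.2612  0.035 ]] [[ 0.5324 -0.19    0.035 ]
 [ 0.5391 -0.2574  0.035 ]] ends [[ 0.5025 -0.1756  0.035 ]
 [ 0.5091 -0.2732  0.035 ]] mid [ 0.5055 -0.2256  0.035 ]
pad [[ 0.0404 -0.0639]
 [-0.0355 -0.0639]
 [ 0.0419  0.0569]
 [-0.0366  0.0569]]
nip [[ 0.0197 -0.0553]
 [-0.0149 -0.0553]]
S [[ 0.0322 -0.0279]
 [ 0.0329  0.0398]]
T [[-0.0266 -0.0279]
 [-0.0292  0.0398]]
E [[ 0.0024 -0.0441]
 [ 0.0016  0.0536]]
```

Cassette sits about 3 mm too far towards the hinge. I'll regrip it and shift it.

Call:
send_rows(deltas=[[1, [0, -0.012, 0.5], 0], [1, [0, -0.012, 1], 0], [1, [0, -0.012, 1], 0]])

```text
clock: 9.4
eef_pos: [0.4993, -0.2236, 0.1001]
eef_rot: [-0.009, 0.686, 0.728, -0.002]
contact_force: [-1.5, 0.5, -1.4]
grip_width: 0.0854
```

Call:
send_rows(deltas=[[1, [0, 0, 0.3], 0], [1, [0, 0, 0.6], 0], [1, [0, 0, 0.85], 0], [1, [0, 0, 0.97], 0], [1, [0, 0, 0.97], 0], [0.5, [0, 0, 0.97], 0], [0.5, [0, 0, 0.97], 0], [0.5, [0, 0, 0.97], 0], [0.5, [0, 0, 0.97], 0], [0.5, [0, 0, 0.97], 0]])

```text
clock: 10.4
eef_pos: [0.5072, -0.2284, 0.0345]
eef_rot: [0.002, 0.686, 0.728, 0.0]
contact_force: [-1.0, 0.3, 6.1]
grip_width: 0.061
```

Call:
send_rows(deltas=[[0.5, [0, 0, -0.05], 0], [0.5, [0, 0, -0.05], 0], [0.5, [0.04, 0, -0.05], 0], [0.5, [0.04, 0, -0.05], 0], [0.5, [0.04, 0, -0.05], 0], [0.5, [0.04, 0, -0.02], 0], [0.5, [0.04, 0, 0.01], 0], [0.5, [0.04, 0, 0.01], 0]])

```text
clock: 11.2
eef_pos: [0.5058, -0.2243, 0.0345]
eef_rot: [0.0, 0.686, 0.728, 0.0]
contact_force: [-5.8, 2.7, 12.9]
grip_width: 0.0613
```

Call:
send_rows(deltas=[[0.95, [0, 0, 0], 0], [0.95, [0, 0, 0], 0], [0.95, [0, 0, 0], 0], [0.95, [0, 0, -0.3], 0], [0.95, [0, 0, -0.6], 0], [0.95, [0, 0, -1], 0], [0.95, [0, 0, -1], 0]])

```text
clock: 11.9
eef_pos: [0.5087, -0.2261, 0.1169]
eef_rot: [0.005, 0.686, 0.728, 0.001]
contact_force: [0.3, -0.4, 1.5]
grip_width: 0.081
```

Call:
send_rows(deltas=[[0.95, [0, 0, -0.5], 0], [0.95, [0, 0, -1], 0], [0.95, [0, 0, -1], 0], [0.95, [0, 0, -1], 0]])

```text
clock: 12.3
eef_pos: [0.5065, -0.2248, 0.1926]
eef_rot: [0.001, 0.686, 0.728, 0.0]
contact_force: [-0.1, -0.2, -0.4]
grip_width: 0.081
```

Run:
```python
from h import *
p,y,R=pose();s=read_state();print(p,y,s["contact_force"],s["grip_width"],s["q"])
im=read_camera("wrist");cv2.imwrite("pics/w5.png",cv2.resize(im[120:300,250:380,::-1],None,fx=3,fy=3,interpolation=cv2.INTER_CUBIC))
```

```text
[ 0.50646551 -0.2248441   0.1925801 ] 1.630715401852893 [-0.14897652 -0.24936383 -0.42108566] 0.08104825148777131 [-5.38813967e-01  1.15401408e-01  5.02816269e-02  1.50306019e+00
 -3.73657660e-05  9.72061625e-01]
```

View pics/w5.png

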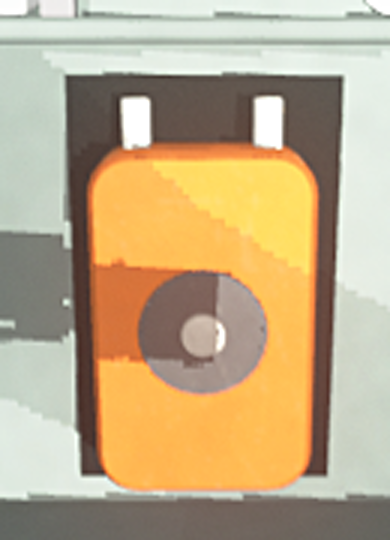

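Crop: pad top row 75, bottom row 475. Nipple tips are at row 97 and the block's end at row 489, in crop pixels (÷3 + (250,120)).

Run:
```python
from h import *
np.set_printoptions(precision=4,suppress=True)
m=camera_model("wrist");f=lambda L:np.array(L)/3.+[250,120]
yh=np.array([.06,-.998]);xh=np.array([-.998,-.06]);o=np.array([.5075,-.2195])
for n,L,z in(("pad",[(66,76),(343,76),(81,475),(327,475)],.008),("nip",[(135,97),(268,97)],.0245),("sides",[(89,200),(318,200),(97,430),(313,430)],.034),("ends",[(203,145),(205,489)],.034)):
    print(n,(back(m,f(L),z)[:,:2]-o)@np.c_[xh,yh])
# cover pushing plan geometry
for t in (1.65,):
    pass
```

```text
pad [[ 0.041  -0.0637]
 [-0.0357 -0.0637]
 [ 0.0414  0.0566]
 [-0.0357  0.0566]]
nip [[ 0.0209 -0.0591]
 [-0.0141 -0.0591]]
sides [[ 0.033  -0.0334]
 [-0.0272 -0.0335]
 [ 0.033   0.0314]
 [-0.028   0.0313]]
ends [[ 0.003  -0.0476]
 [ 0.0025  0.0496]]
```

Run:
```python
from h import *
p,y,R=pose()
plan(p,y,[.506,-.225,.305],1.631+.785,2)
print()
plan([.506,-.225,.305],1.631+.785,[.5147,-.3777,.305],3.201,2)
```

```text
[-0.005, 0.002, -0.713] -0.785
[-0.005, 0.0, -0.713] -0.785

[-0.674, -0.678, -0.0] -0.785
[-0.363, -0.884, -0.0] -0.785
```

Call:
send_rows(deltas=[[0.5, [0, 0, -0.35], -0.25], [0, [0, 0, -0.71], -0.52], [0, [0, 0, -0.71], -0.785], [0, [0, 0, -0.71], -0.785]])

```text
clock: 12.75
eef_pos: [0.5055, -0.2242, 0.2472]
eef_rot: [-0.001, 0.531, 0.848, -0.0]
contact_force: [-0.5, 0.5, -0.5]
grip_width: 0.023
```

Call:
send_rows(deltas=[[0, [0, 0, -0.35], -0.25], [0, [0, 0, -0.71], -0.52], [0, [0, 0, -0.71], -0.785], [0, [0, 0, -0.71], -0.785], [0, [0, 0, -0.71], -0.785]])

```text
clock: 13.25
eef_pos: [0.5051, -0.224, 0.3028]
eef_rot: [-0.002, 0.357, 0.934, 0.0]
contact_force: [-1.6, 0.2, 0.2]
grip_width: 0.0001
```

Run:
```python
from h import *
p,y,R=pose();print(p,y,read_state()["grip_width"],read_state()["q"])
```

```text
[ 0.50509148 -0.22396904  0.30277935] 2.411470849106491 0.0001331285034946796 [-5.38753358e-01  1.45071232e-01  3.02768624e-01  1.73285148e+00
  6.26757738e-06  1.91366672e-01]
```

Call:
send_rows(deltas=[[0, [-0.35, -0.35, 0], -0.3], [0, [-0.674, -0.678, 0], -0.55], [0, [-0.674, -0.678, 0], -0.785], [0, [-0.674, -0.678, 0], -0.785]])

```text
clock: 13.65
eef_pos: [0.5092, -0.3013, 0.3025]
eef_rot: [-0.002, 0.168, 0.986, 0.001]
contact_force: [-0.3, 0.2, 0.4]
grip_width: 0.0002
```

Call:
send_rows(deltas=[[0, [-0.18, -0.44, 0], -0.3], [0, [-0.363, -0.884, 0], -0.55], [0, [-0.363, -0.884, 0], -0.785], [0, [-0.363, -0.884, 0], -0.785], [0, [-0.363, -0.884, 0], -0.785]])

```text
clock: 14.15
eef_pos: [0.5143, -0.376, 0.3048]
eef_rot: [-0.0, -0.028, 1.0, 0.001]
contact_force: [-0.1, 0.8, 0.5]
grip_width: 0.0003
```

Run:
```python
from h import *
np.set_printoptions(precision=4,suppress=True)
p,y,R=pose();print(p,y,read_state()["q"],read_state()["clock"])
for n in("wrist","top"):
    im=read_camera(n); cv2.imwrite(f"pics/{n}6.png",im[:,:,::-1])
```

```text
[ 0.5143 -0.376   0.3048] -3.0864415998560255 [-0.7367  0.3862  0.5981  1.7841  0.0003 -0.7918] 14.15
```

View pics/wrist6.png

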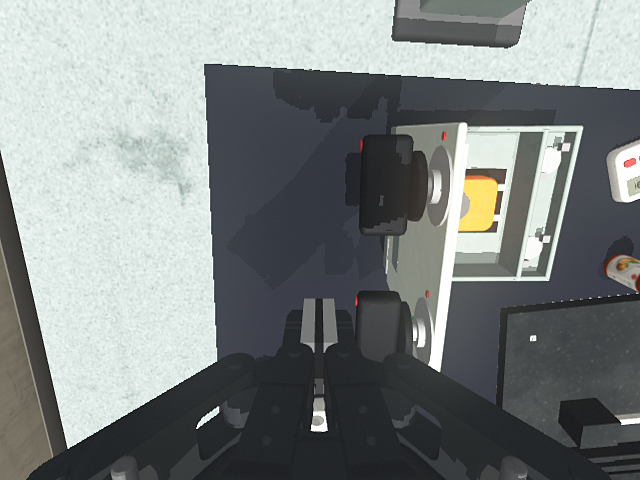

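Wrist view from outside: both black wings are standing off the cover, their gap is around (385,235–292), and the closed fingertips are at (319,320), outside the wings and aimed at the gap. Next is the arc plan.

Run:
```python
from h import *
np.set_printoptions(precision=3,suppress=True)
H=np.array([.5096,-.2929,.052]);xh=np.array([-.998,-.06,0]);yl=np.array([-.06,.998,0])
p,y,R=pose();d=p-H;u0,z0,x0=d@yl,p[2],d@xh;print("u,x",u0,x0)
r,h=.150,.013
T=np.r_[1.75,np.arange(1.65,-.01,-.075),0]
W=np.array([[r*np.cos(t)-.005*np.sin(t)-h, .052+r*np.sin(t)+.005*np.cos(t)+.022] for t in T])
print("first",(W[0][0]-u0)/.08,(z0-W[0][1])/.08)
base=W[0]
for t,w in zip(T,W):
    q=w-base
    print(round(t,3),np.round([q[0]/.08,-q[1]/.08],3))
    if abs(q).max()>.066: base=w;print('--new call')
```

```text
u,x -0.08307152014254635 9.493051908989853e-05
first 0.48018352575941065 1.0620564338511864
1.75 [ 0. -0.]
1.65 [ 0.185 -0.03 ]
1.575 [ 0.325 -0.041]
1.5 [ 0.466 -0.041]
1.425 [ 0.606 -0.03 ]
1.35 [ 0.745 -0.009]
1.275 [0.882 0.022]
--new call
1.2 [0.134 0.042]
1.125 [0.265 0.093]
1.05 [0.392 0.154]
0.975 [0.514 0.225]
0.9 [0.63  0.304]
0.825 [0.74  0.392]
0.75 [0.843 0.488]
--new call
0.675 [0.095 0.103]
0.6 [0.183 0.214]
0.525 [0.262 0.33 ]
0.45 [0.332 0.452]
0.375 [0.392 0.579]
0.3 [0.443 0.71 ]
0.225 [0.484 0.845]
--new call
0.15 [0.031 0.137]
0.075 [0.051 0.276]
0.0 [0.061 0.417]
0.0 [0.061 0.417]
```

Call:
send_rows(deltas=[[0, [0, 0, 0.5], 0], [0, [0, 0, 1], 0], [0, [0, 0, 1], 0], [0, [0, 0, 1], 0]])

```text
clock: 14.65
eef_pos: [0.5137, -0.3757, 0.2247]
eef_rot: [-0.001, -0.029, 1.0, 0.001]
contact_force: [-0.1, -0.5, 1.1]
grip_width: -0.0002
```

Call:
send_rows(deltas=[[0, [0, 0.2, 0.06], 0], [0, [0, 0.4, 0.06], 0], [0, [0, 0.48, 0.06], 0], [0, [0, 0.48, 0.06], 0]])

```text
clock: 15.05
eef_pos: [0.5139, -0.3393, 0.2251]
eef_rot: [0.003, -0.03, 1.0, -0.003]
contact_force: [0.6, 0.9, 0.4]
grip_width: -0.0001
```

Call:
send_rows(deltas=[[0, [0, 0.1, -0.015], 0], [0, [0, 0.185, -0.03], 0], [0, [0, 0.325, -0.041], 0], [0, [0, 0.466, -0.041], 0], [0, [0, 0.606, -0.03], 0], [0, [0, 0.745, -0.009], 0], [0, [0, 0.882, 0.022], 0], [0, [0, 0.882, 0.022], 0]])

```text
clock: 15.85
eef_pos: [0.5075, -0.2657, 0.2183]
eef_rot: [-0.0, -0.031, 1.0, 0.001]
contact_force: [-1.1, -1.0, 0.3]
grip_width: 0.0
```

Run:
```python
from h import *
p,y,R=pose();s=read_state();print(p,y,s["contact_force"],s["ft_torque"])
H=np.array([.5096,-.2929,.052]);print((p-H)@[-.06,.998,0])
im=read_camera("top");cv2.imwrite("pics/t7.png",cv2.resize(im[140:330,330:560,::-1],None,fx=2,fy=2))
```

```text
[ 0.50753709 -0.26567233  0.21826786] -3.080315894610973 [-1.12294362 -1.0378726   0.26587746] [-0.03232358 -0.02604402 -0.00845186]
0.027296985242706937
```

View pics/t7.png

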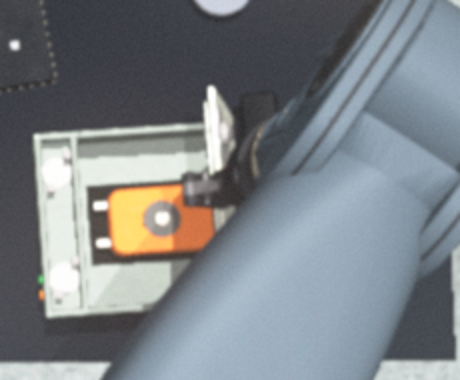

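The top crop shows the cover has swung in past upright (free edge at about (210,90) in the crop), with the finger behind it and the cassette untouched. I'll continue the arc.

Call:
send_rows(deltas=[[0, [0, 0.134, 0.042], 0], [0, [0, 0.265, 0.093], 0], [0, [0, 0.392, 0.154], 0], [0, [0, 0.514, 0.225], 0], [0, [0, 0.63, 0.304], 0], [0, [0, 0.74, 0.392], 0], [0, [0, 0.843, 0.488], 0]])

```text
clock: 16.6
eef_pos: [0.5039, -0.1998, 0.179]
eef_rot: [0.0, -0.03, 1.0, 0.0]
contact_force: [0.7, -0.2, 2.2]
grip_width: 0.0003
```

Call:
send_rows(deltas=[[0, [0, 0.095, 0.103], 0], [0, [0, 0.183, 0.214], 0], [0, [0, 0.262, 0.33], 0], [0, [0, 0.332, 0.452], 0], [0, [0, 0.392, 0.579], 0], [0, [0, 0.443, 0.71], 0], [0, [0, 0.484, 0.845], 0]])

```text
clock: 17.3
eef_pos: [0.5014, -0.1619, 0.111]
eef_rot: [-0.0, -0.03, 1.0, 0.0]
contact_force: [0.4, 0.7, 0.2]
grip_width: -0.0003
```

Call:
send_rows(deltas=[[0, [0, 0.031, 0.137], 0], [0, [0, 0.051, 0.276], 0], [0, [0, 0.061, 0.37], 0], [0, [0, 0.061, 0.41], 0], [0, [0, 0.061, 0.44], 0], [0, [0, 0.061, 0.44], 0]])

```text
clock: 17.9
eef_pos: [0.5005, -0.157, 0.079]
eef_rot: [-0.001, -0.03, 1.0, 0.0]
contact_force: [-5.8, 1.9, 10.3]
grip_width: -0.0001
```

Run:
```python
from h import *
p,y,R=pose();s=read_state();print(p,y,s["contact_force"],s["ft_torque"])
H=np.array([.5096,-.2929,.052]);print((p-H)@[-.06,.998,0])
```

```text
[ 0.50050195 -0.1570024   0.07899299] -3.0823807727718453 [-5.8117204   1.88162037 10.33122353] [ 0.65659322  1.281522   -0.01121112]
0.1361716921445856
```

Call:
send_rows(deltas=[[0, [0, 0, 0.06], 0], [0, [0, 0, 0.06], 0], [0, [0, 0, 0.06], 0], [0, [0, 0, -0.2], 0], [0, [0, 0, -0.6], 0], [0, [0, 0, -1], 0]])

```text
clock: 18.5
eef_pos: [0.501, -0.1575, 0.1576]
eef_rot: [-0.0, -0.029, 1.0, 0.0]
contact_force: [0.8, -0.1, 0.8]
grip_width: -0.0002
```

Call:
send_rows(deltas=[[1, [0, 0, -0.5], 0], [1, [0, 0, -0.8], 0], [1, [0, 0, -0.8], 0], [1, [0, 0, -0.8], 0]])

```text
clock: 18.9
eef_pos: [0.5019, -0.1578, 0.2216]
eef_rot: [0.001, -0.029, 1.0, -0.0]
contact_force: [0.2, 0.1, -0.8]
grip_width: 0.0577
```

Run:
```python
from h import *
p,y,R=pose();s=read_state();print(p,y,s["contact_force"],s["q"])
im=read_camera("wrist");cv2.imwrite("pics/w8.png",im[:,:,::-1])
im=read_camera("top");cv2.imwrite("pics/t8.png",im[:,:,::-1])
```

```text
[ 0.50185446 -0.15784088  0.22159486] -3.0826065100727353 [ 0.21882477  0.08990288 -0.76159935] [-4.32184345e-01  4.34365722e-02  3.14535348e-02  1.55678388e+00
 -8.00452327e-05 -4.91169670e-01]
```

View pics/w8.png

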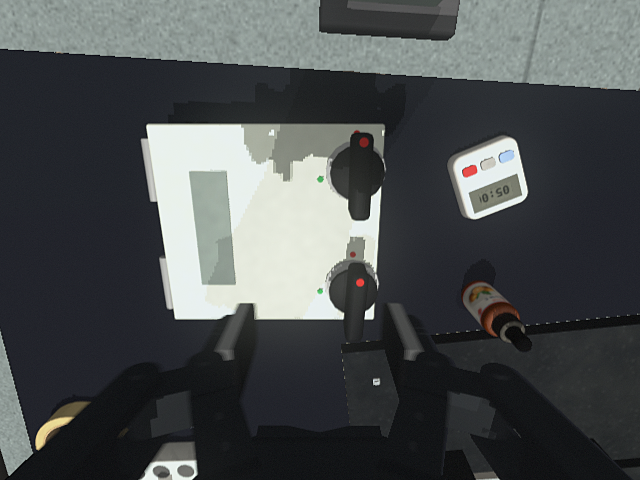

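Cover is shut flat. The near wing bar runs (361,134)–(359,219) and the far one (357,263)–(354,341), both along the hinge axis. Bottle and timer are standing as before.

Run:
```python
from h import *
np.set_printoptions(precision=4,suppress=True)
m=camera_model("wrist")
W=back(m,[(361,134),(359.5,219),(357,263),(354,341)],.104);print(W)
for a in(W[:2],W[2:]): v=a[0]-a[1];print(a.mean(0),np.linalg.norm(v),np.arctan2(v[1],v[0]))
im=cv2.imread("pics/w8.png")
g=im.max(2)
for r in (150,200,280,330):
    x=np.where(g[r,330:400]<60)[0]+330; print(r,x.min(),x.max(),g[r,335:395:3])
C=back(m,[(147,124),(385,124),(380,319)],.057);print(C)
```

```text
[[ 0.4202 -0.1355  0.104 ]
 [ 0.4759 -0.131   0.104 ]
 [ 0.5084 -0.1297  0.104 ]
 [ 0.5733 -0.1259  0.104 ]]
[ 0.4481 -0.1332  0.104 ] 0.055857183276825345 -3.062623299753906
[ 0.5409 -0.1278  0.104 ] 0.06500432941549197 -3.083615644661572
150 343 399 [101 104  99  35  40  36  35  35  35  35  36  31  30  90 100 136  87  43
  49  48]
200 349 399 [233 232 232 235 245  48  55  62  62  57  46  43 255 239 238 165  52  54
  53  51]
280 333 399 [ 68  69  71  64  52  52  57  98 239 236  51  47  52  86 224  50  51  53
  53  49]
330 330 399 [54 53 51 37 41 49 50 45 41 32 49 51 48 49 49 40 25 27 23 22]
[[ 0.4228 -0.2933  0.057 ]
 [ 0.4121 -0.1124  0.057 ]
 [ 0.5795 -0.097   0.057 ]]
```

Call:
send_rows(deltas=[[0.5, [0.3, 0.17, 0], 0], [0.5, [0.635, 0.355, 0.3], 0], [0.5, [0.635, 0.355, 0.7], 0], [0.5, [0.635, 0.355, 0.9], 0], [0.5, [0.635, 0.355, 0.9], 0], [0.5, [0.635, 0.355, 0.9], 0]])

```text
clock: 19.6
eef_pos: [0.4481, -0.1317, 0.1478]
eef_rot: [-0.001, -0.03, 1.0, 0.001]
contact_force: [1.0, -0.4, 0.6]
grip_width: 0.0426
```

Run:
```python
from h import *
p,y,R=pose();s=read_state();print(p,y,s["contact_force"],s["grip_width"]);print(((np.array([.4495,-.1325,.101])-p)@R)/.08)
m=camera_model("wrist");im=read_camera("wrist");cv2.imwrite("pics/w9.png",im[:,:,::-1])
print(proj(m,[[.4495,-.1325,.104],p+R@[0,0,.003]]))
```

```text
[ 0.44809318 -0.13171836  0.1477867 ] -3.0824424189895723 [ 0.95431668 -0.36516821  0.60845413] 0.042552272798850474
[-0.0183694  -0.01153705  0.58477747]
[[318.11018017 298.65771592]
 [320.16995219 341.674191  ]]
```

Call:
send_rows(deltas=[[0.5, [-0.018, -0.011, 0.2], 0], [0.5, [-0.018, -0.011, 0.4], 0], [0.5, [-0.018, -0.011, 0.55], 0], [0.5, [-0.018, -0.011, 0.585], 0], [0.5, [-0.018, -0.011, 0.585], 0], [0, [-0.018, -0.011, 0.585], 0], [0, [-0.018, -0.011, 0.585], 0], [0, [-0.018, -0.011, 0.585], 0], [0, [-0.018, -0.011, 0.585], 0], [0, [-0.018, -0.011, 0.585], 0]], newtons=60)

```text
clock: 20.65
eef_pos: [0.451, -0.1322, 0.1029]
eef_rot: [0.001, -0.03, 1.0, 0.001]
contact_force: [-0.5, 4.4, 3.5]
grip_width: 0.0126
```

Run:
```python
from h import *
p,y,R=pose();s=read_state();print(p,y,s["contact_force"],s["ft_torque"],s["grip_width"])
```

```text
[ 0.451005   -0.13220321  0.10293947] -3.081801457375434 [-0.52955122  4.43861983  3.49624612] [ 1.01281042 -0.05212957 -0.01854853] 0.012640686249618897
```

Gripped at about 13 mm. Now pressing.

Call:
send_rows(deltas=[[0, [0, 0, 0.04], 0], [0, [0, 0, 0.08], 0], [0, [0, 0, 0.12], 0], [0, [0, 0, 0.15], 0], [0, [0, 0, 0.17], 0], [0, [0, 0, 0.17], 0], [0, [0, 0, 0.17], 0]])

```text
clock: 21.35
eef_pos: [0.4512, -0.1322, 0.0922]
eef_rot: [0.001, -0.03, 1.0, 0.0]
contact_force: [-4.9, 7.1, 18.5]
grip_width: 0.0125
```

Run:
```python
from h import *
p,y,R=pose();s=read_state();print(p,y,s["contact_force"],s["ft_torque"],s["grip_width"])
```

```text
[ 0.45117124 -0.13224417  0.09219118] -3.0816604805691243 [-4.87216352  7.05678244 18.46614229] [ 1.59653942  1.15531886 -0.01812446] 0.012496916863827636
```

Call:
send_rows(deltas=[[0, [0, 0, 0], 0.25], [0, [0, 0, 0], 0.5], [0, [0, 0, 0], 0.75], [0, [0, 0, 0], 1], [0, [0, 0, 0], 1]])

```text
clock: 21.85
eef_pos: [0.451, -0.1323, 0.0922]
eef_rot: [0.001, 0.219, 0.976, 0.001]
contact_force: [-5.3, 7.0, 18.5]
grip_width: 0.0129
```

Call:
send_rows(deltas=[[0, [0, 0, 0], 0.25], [0, [0, 0, 0], 0.5], [0, [0, 0, 0], 0.75], [0, [0, 0, 0], 0.9], [0, [0, 0, 0], 0.9]])

```text
clock: 22.35
eef_pos: [0.4509, -0.1323, 0.0922]
eef_rot: [0.001, 0.431, 0.902, 0.001]
contact_force: [-5.6, 7.7, 18.3]
grip_width: 0.0127
```

Call:
send_rows(deltas=[[0, [0, 0, 0], 0.25], [0, [0, 0, 0], 0.5], [0, [0, 0, 0], 0.75], [0, [0, 0, 0], 0.9], [0, [0, 0, 0], 0.9], [0, [0, 0, 0], 0.9]])

```text
clock: 22.95
eef_pos: [0.4508, -0.1323, 0.0922]
eef_rot: [0.001, 0.621, 0.784, 0.001]
contact_force: [-5.1, 7.3, 18.2]
grip_width: 0.0126
```

Run:
```python
from h import *
p,y,R=pose();s=read_state();print(p,y,s["contact_force"],s["ft_torque"],s["grip_width"])
```

```text
[ 0.45080297 -0.13228561  0.09216764] 1.8013966872514102 [-5.08815354  7.28988264 18.19541988] [1.59015252 1.3860477  0.00223222] 0.012619566646132573
```

Call:
send_rows(deltas=[[0, [0, 0, 0], 0.06], [0, [0, 0, 0], 0.12], [0, [0, 0, 0], 0.18], [0, [0, 0, 0], 0.18]])

```text
clock: 23.35
eef_pos: [0.4508, -0.1322, 0.0922]
eef_rot: [0.001, 0.655, 0.756, 0.001]
contact_force: [-4.9, 6.7, 18.8]
grip_width: 0.013
```

Run:
```python
from h import *
p,y,R=pose();s=read_state();print(p,y,s["contact_force"],s["ft_torque"],s["grip_width"])
```

```text
[ 0.45083086 -0.13224329  0.09219068] 1.7133468239645298 [-4.92156493  6.70422499 18.83353974] [1.49762254 1.44166332 0.65314991] 0.01295491298155816
```

Call:
send_rows(deltas=[[0, [0, 0, -0.03], -0.04], [0, [0, 0, -0.06], -0.04], [0, [0, 0, -0.09], -0.04], [0, [0, 0, -0.11], -0.04], [0, [0, 0, -0.11], -0.04]])

```text
clock: 23.85
eef_pos: [0.4507, -0.1322, 0.0985]
eef_rot: [0.0, 0.648, 0.762, 0.001]
contact_force: [-0.4, 6.1, 7.0]
grip_width: 0.0128
```

Call:
send_rows(deltas=[[0.5, [0, 0, 0], 0], [0.5, [0, 0, 0], 0], [0.5, [0, 0, 0], 0], [0.5, [0, 0, 0], 0], [0.5, [0, 0, -0.5], 0], [0.5, [0, 0, -0.7], 0], [0.5, [0, 0, -0.7], 0], [0.5, [0, 0, -0.7], 0]])

```text
clock: 24.65
eef_pos: [0.4505, -0.1331, 0.1531]
eef_rot: [0.0, 0.648, 0.761, -0.0]
contact_force: [0.1, 0.6, -1.1]
grip_width: 0.0429
```

Run:
```python
from h import *
p,y,R=pose();s=read_state();print(p,y,s["contact_force"],s["ft_torque"],s["grip_width"])
m=camera_model("wrist");im=read_camera("wrist");cv2.imwrite("pics/w10.png",im[:,:,::-1])
im=read_camera("top");cv2.imwrite("pics/t10.png",im[:,:,::-1])
# far target
plan(p,y,[.5505,-.1262,p[2]],y+1.44,3)
```

```text
[ 0.45048135 -0.13308359  0.15308164] 1.7306026608624845 [ 0.14866763  0.61445739 -1.112631  ] [ 0.00554278 -0.01381096 -0.02913269] 0.042921416885175145
[-0.038, 0.416, -0.0] -0.96
[-0.226, 0.351, -0.0] -0.96
[-0.363, 0.207, -0.0] -0.96
```

Call:
send_rows(deltas=[[0.5, [-0.02, 0.2, 0], -0.3], [0.5, [-0.038, 0.416, 0], -0.6], [0.5, [-0.038, 0.416, 0], -0.9], [0.5, [-0.038, 0.416, 0], -0.98]])

```text
clock: 25.15
eef_pos: [0.4831, -0.1301, 0.1513]
eef_rot: [-0.002, 0.443, 0.897, -0.0]
contact_force: [-1.1, -0.7, -1.0]
grip_width: 0.0429
```

Call:
send_rows(deltas=[[0.5, [-0.11, 0.175, 0], -0.3], [0.5, [-0.226, 0.351, 0], -0.6], [0.5, [-0.226, 0.351, 0], -0.9], [0.5, [-0.226, 0.351, 0], -0.98]])

```text
clock: 25.55
eef_pos: [0.5164, -0.1275, 0.1512]
eef_rot: [-0.002, 0.212, 0.977, 0.0]
contact_force: [-0.5, -0.1, -0.5]
grip_width: 0.0427
```

Call:
send_rows(deltas=[[0.5, [-0.18, 0.1, 0], -0.3], [0.5, [-0.363, 0.207, 0], -0.6], [0.5, [-0.363, 0.207, 0], -0.9], [0.5, [-0.363, 0.207, 0], -0.98], [0.5, [-0.363, 0.207, 0], -0.98], [0.5, [-0.363, 0.207, 0], -0.98]])

```text
clock: 26.15
eef_pos: [0.5496, -0.1248, 0.152]
eef_rot: [-0.001, -0.029, 1.0, 0.0]
contact_force: [0.3, -0.5, 0.2]
grip_width: 0.0425
```

Run:
```python
from h import *
p,y,R=pose();s=read_state();print(p,y,s["contact_force"],s["ft_torque"],s["grip_width"])
print(((np.array([.5506,-.1263,.102])-p)@R)/.08)
m=camera_model("wrist");im=read_camera("wrist")
near=proj(m,[[.4508,-.1323,.104]])[0];far=proj(m,[[.5506,-.1263,.104]])[0];print(near,far)
cv2.imwrite("pics/w11.png",im[:,:,::-1])
```

```text
[ 0.5496262  -0.12481447  0.15196602] -3.0834021575675155 [ 0.28956246 -0.52989331  0.17779063] [ 0.05407562  0.03087433 -0.01460241] 0.04252728824701566
[-0.01245248 -0.01977448  0.62453273]
[316.14911903  87.52855307] [316.8921303 294.1900205]
```

View pics/w11.png

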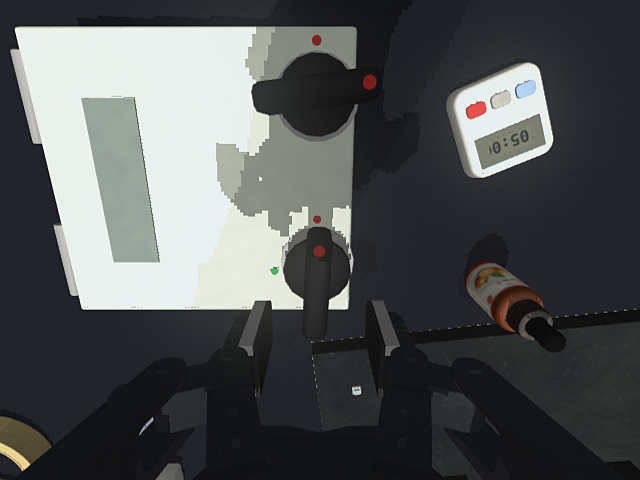

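The near stud is turned about 82° and has stayed there. The far wing (ends (319,232) and (315,335)) sits centred between the jaws.

Call:
send_rows(deltas=[[0.5, [-0.012, -0.02, 0.2], 0], [0.5, [-0.012, -0.02, 0.4], 0], [0.5, [-0.012, -0.02, 0.55], 0], [0.5, [-0.012, -0.02, 0.62], 0], [0.5, [-0.012, -0.02, 0.62], 0], [0, [-0.012, -0.02, 0.62], 0], [0, [-0.012, -0.02, 0.62], 0], [0, [-0.012, -0.02, 0.62], 0], [0, [-0.012, -0.02, 0.62], 0], [0, [-0.012, -0.02, 0.62], 0]], newtons=60)

```text
clock: 27.2
eef_pos: [0.5518, -0.1261, 0.1047]
eef_rot: [0.001, -0.03, 1.0, 0.0]
contact_force: [-1.5, 2.3, 4.3]
grip_width: 0.0129
```

Call:
send_rows(deltas=[[0, [0, 0, 0.04], 0], [0, [0, 0, 0.08], 0], [0, [0, 0, 0.12], 0], [0, [0, 0, 0.15], 0], [0, [0, 0, 0.17], 0], [0, [0, 0, 0.17], 0], [0, [0, 0, 0.17], 0]])

```text
clock: 27.9
eef_pos: [0.5519, -0.1262, 0.0937]
eef_rot: [0.001, -0.03, 1.0, 0.0]
contact_force: [-5.2, 4.5, 15.1]
grip_width: 0.0125
```

Run:
```python
from h import *
p,y,R=pose();s=read_state();print(p,y,s["contact_force"],s["ft_torque"],s["grip_width"])
```

```text
[ 0.55190963 -0.12621152  0.09374739] -3.0819683745101396 [-5.24277106  4.470318   15.09126924] [ 1.01149038  1.36071611 -0.05578152] 0.012483047864444211
```

Call:
send_rows(deltas=[[0, [0, 0, 0.03], 0], [0, [0, 0, 0.03], 0.25], [0, [0, 0, 0.03], 0.5], [0, [0, 0, 0.03], 0.75], [0, [0, 0, 0.03], 1], [0, [0, 0, 0.03], 1]])

```text
clock: 28.5
eef_pos: [0.5519, -0.1267, 0.0936]
eef_rot: [0.002, 0.219, 0.976, -0.0]
contact_force: [-9.9, 4.9, 24.1]
grip_width: 0.0127
```

Call:
send_rows(deltas=[[0, [0, 0, 0], 0.25], [0, [0, 0, 0], 0.5], [0, [0, 0, 0], 0.75], [0, [0, 0, 0], 0.9], [0, [0, 0, 0], 0.9]])

```text
clock: 29.0
eef_pos: [0.5516, -0.127, 0.0936]
eef_rot: [0.001, 0.431, 0.902, -0.0]
contact_force: [-10.8, 4.0, 24.8]
grip_width: 0.0126
```

Call:
send_rows(deltas=[[0, [0, 0, 0], 0.25], [0, [0, 0, 0], 0.5], [0, [0, 0, 0], 0.75], [0, [0, 0, 0], 0.9], [0, [0, 0, 0], 0.98], [0, [0, 0, 0], 1], [0, [0, 0, 0], 1]])

```text
clock: 29.7
eef_pos: [0.5511, -0.1271, 0.0936]
eef_rot: [0.001, 0.641, 0.768, -0.001]
contact_force: [-9.9, 3.8, 24.4]
grip_width: 0.0129
```

Run:
```python
from h import *
p,y,R=pose();s=read_state();print(p,y,s["contact_force"],s["ft_torque"],s["grip_width"])
```

```text
[ 0.55112699 -0.12713337  0.09358577] 1.7509302763843542 [-9.94974494  3.76736843 24.3788415 ] [0.85131572 2.6228806  0.08824333] 0.012861619149725096
```

Call:
send_rows(deltas=[[0, [0, 0, 0], 0.05], [0, [0, 0, 0], 0.08], [0, [0, 0, 0], 0.08]])

```text
clock: 30.0
eef_pos: [0.5511, -0.1271, 0.0936]
eef_rot: [0.001, 0.655, 0.756, -0.001]
contact_force: [-10.1, 3.7, 25.0]
grip_width: 0.0131
```

Run:
```python
from h import *
p,y,R=pose();s=read_state();print(p,y,s["contact_force"],s["ft_torque"],s["grip_width"])
```

```text
[ 0.55112928 -0.12710044  0.09361213] 1.7131363283118346 [-10.13735779   3.68271314  25.02105301] [0.73308216 2.6782392  0.72328531] 0.013105577467587799
```

Torque has risen to 0.72 N m, so it is at the stop. Next: ease up, open, lift away.

Call:
send_rows(deltas=[[0, [0, 0, -0.04], -0.04], [0, [0, 0, -0.08], -0.04], [0, [0, 0, -0.11], -0.04], [0, [0, 0, -0.14], -0.04], [0, [0, 0, -0.14], -0.04]])

```text
clock: 30.5
eef_pos: [0.5509, -0.127, 0.1003]
eef_rot: [0.0, 0.648, 0.762, -0.001]
contact_force: [-3.7, 2.1, 5.7]
grip_width: 0.0129
```

Call:
send_rows(deltas=[[0.5, [0, 0, 0], 0], [0.5, [0, 0, 0], 0], [0.5, [0, 0, 0], 0], [0.5, [0, 0, 0], 0], [0.5, [0, 0, -0.5], 0], [0.5, [0, 0, -1], 0], [0.5, [0, 0, -1], 0]])

```text
clock: 31.2
eef_pos: [0.5549, -0.1279, 0.1858]
eef_rot: [0.006, 0.648, 0.761, 0.002]
contact_force: [0.7, 0.2, -0.1]
grip_width: 0.0425
```

Call:
send_rows(deltas=[[0.5, [0, 0, -0.5], 0], [0.5, [0, 0, -0.9], 0], [0.5, [0, 0, -0.9], 0], [0.5, [0, 0, -0.9], 0]])

```text
clock: 31.6
eef_pos: [0.5521, -0.1269, 0.2517]
eef_rot: [0.001, 0.648, 0.761, 0.0]
contact_force: [-0.3, 0.4, 1.0]
grip_width: 0.0427
```

Run:
```python
from h import *
p,y,R=pose();s=read_state();print(p,y,s["contact_force"],s["clock"])
m=camera_model("wrist");im=read_camera("wrist")
cv2.imwrite("pics/w12.png",im[:,:,::-1])
im2=read_camera("top");cv2.imwrite("pics/t12.png",im2[:,:,::-1])
C=back(m,[(0,0)],.1)
g=im.max(2)
# red dots and stud projections (world marks)
h=cv2.cvtColor(im,cv2.COLOR_RGB2HSV);k=((h[...,1]>150)&(h[...,2]>100)&((h[...,0]<6)|(h[...,0]>174))).astype(np.uint8)
n,l,st,ce=cv2.connectedComponentsWithStats(k)
for i in range(1,n):
    if st[i,4]>12: print("red",ce[i],st[i,4],back(m,ce[i:i+1],.104)[0])
print("near",proj(m,[[.4508,-.1323,.101]]),"far",proj(m,[[.5506,-.1263,.101]]))
# bystanders: top-image difference vs first picture
a=cv2.imread("pics/top0.png").astype(int);b=im2[:,:,::-1].astype(int);d=np.abs(a-b).max(2)
print("bottle diff",d[195:230,268:300].mean(),"timer diff",d[255:302,270:318].mean())
```

```text
[ 0.55213286 -0.12688389  0.25172868] 1.7307903235678417 [-0.33808483  0.41228853  0.97042593] 31.6
red [226.05833333  86.25833333] 120 [ 0.47122259 -0.02931643  0.104     ]
red [187.55813953 191.8372093 ] 43 [ 0.44777278 -0.10789498  0.104     ]
red [315.56862745 204.47058824] 51 [ 0.54598419 -0.10201242  0.104     ]
red [176.22222222 206.5       ] 18 [ 0.43957353 -0.12075987  0.104     ]
red [285.46153846 217.15384615] 13 [ 0.52427107 -0.11571904  0.104     ]
near [[191.45741504 222.00319684]] far [[316.52642405 233.95798192]]
bottle diff 4.8125 timer diff 67.61613475177305
```

Run:
```python
from h import *
def reds(im):
    h=cv2.cvtColor(im,cv2.COLOR_BGR2HSV);k=((h[...,1]>120)&(h[...,2]>100)&((h[...,0]<8)|(h[...,0]>172))).astype(np.uint8)
    n,l,st,ce=cv2.connectedComponentsWithStats(k);return [(ce[i],st[i,4]) for i in range(1,n) if st[i,4]>4]
for f,n in(("top0","top"),("w12","wrist")):
    m=camera_model(n)
    for c,a in reds(cv2.imread(f"pics/{f}.png")):
        X=back(m,c[None],.018)[0]
        if abs(X[0]-.44)<.08 and -.1<X[1]<.1: print(f,"timer red key",X,a)
# cover flat check in wrist picture: free/hinge outline corners predicted at z=.057
s=read_state();print(s["contact_force"],s["clock"])
im=cv2.imread("pics/w12.png");m=camera_model("wrist");H=np.array([.5096,-.2929,.057]);xh=np.array([-.998,-.06,0]);yl=np.array([-.06,.998,0])
g=cv2.cvtColor(im,cv2.COLOR_BGR2GRAY)
for zz in(.057,.060,.065):
    row=[]
    for x in(-.015,0,.015):
        for u in(.182,.192):
            P=H+x*xh+u*yl;P[2]=zz;q=proj(m,P)[0].round().astype(int);row.append((*q,int(g[q[1],q[0]])))
    print(zz,row)
```

```text
top0 timer red key [ 0.44904452 -0.02336587  0.018     ] 8
w12 timer red key [ 0.44765024 -0.0230291   0.018     ] 128
[-0.15421797  0.78205417 -1.18477033] 31.7
0.057 [(np.int64(281), np.int64(199), 128), (np.int64(282), np.int64(188), 63), (np.int64(264), np.int64(197), 131), (np.int64(265), np.int64(186), 63), (np.int64(248), np.int64(195), 128), (np.int64(248), np.int64(184), 62)]
0.06 [(np.int64(281), np.int64(199), 128), (np.int64(281), np.int64(188), 65), (np.int64(264), np.int64(198), 129), (np.int64(264), np.int64(187), 64), (np.int64(247), np.int64(196), 129), (np.int64(247), np.int64(185), 63)]
0.065 [(np.int64(280), np.int64(200), 129), (np.int64(281), np.int64(189), 64), (np.int64(263), np.int64(199), 129), (np.int64(264), np.int64(187), 64), (np.int64(246), np.int64(197), 129), (np.int64(246), np.int64(186), 63)]
```

```bash
python3 -c "
from station import *
print(sign_off())"
```

```text
the job is handed in; nothing more can be done
None
```

The cassette is on the pad, the cover is shut over it, and both wing studs have been pressed, turned to their stops and let up. I handed the job in at about 32 s of the 72 s allowed, with the arm about 0.15 m above the studs and touching nothing.

- **Cassette:** it lies flat and lengthwise, with the nipples at the latch end. My first placing was about 3 mm towards the hinge, so I regripped and shifted it. After that, the wrist picture put it 0.5–2 mm towards the latch from the pad's centre, and centred across the pad.
- **Cover:** I pushed it shut from the outer face. The wrist picture afterwards showed it flat on the housing.
- **Studs:** each sank about 11 mm before I turned it. Each turned clockwise until the torque rose to about 0.7 N m, a tool turn of about 1.48 rad. I then eased up and opened the gripper. In the last picture both wings were still turned by the same amount, about 80°.
- **Bystanders:** the timer's red key measured within 1.5 mm of where it started, and the bottle's patch of the top picture was essentially unchanged. The matching top-picture patch for the timer had changed a lot. I put that down to the arm being in front of it and did not confirm it, so the timer result rests on the key.

I did not measure whether each stud sits at the 3 mm locked height. That they locked is judged from reaching the stop and staying turned after release.

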